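# Level the packing scale and set its lock

### The job

The weighing pan of the packing scale droops towards the front: turn the black tilt knob on its sloped front until the pan is level, then slide the black lock grip beside the pan all the way back to its rear end. Move the pan only with the knob, do not press or lift it, and leave the label roll and the scraper where they stand.

Things in the scene. Friction and masses are not known exactly. Their poses are not given: they have to be found in the camera images.
- stand: White fixed stand of the scale. Origin on the bench under its middle; x towards its rear, y to its left, z up. Deck 290 x 250 mm, 30 mm high; console face 110 x 150 mm at its front, centred at (-150, -20, 50) mm, leaning 30 deg, normal (-0.5, 0, 0.866). On its left, at y = 178 mm, a block 190 x 56 mm, 45 mm high, carries the lock track, along x.
- pan: Steel weighing pan, a plate 220 (x) x 240 (y) x 12 mm hinged at its rear edge. Origin at the middle of its upper face (the hinge axis is 100 mm behind and 20 mm below it, 85 mm above the bench); x to the rear, y left, z square to the plate. Level when z is vertical; at the start its front edge hangs 3 to 10 deg low.
- knob_grip (a point): Black tilt knob: disc 72 mm wide, 8 mm thick, with a grip bar 70 x 18 mm, top 44 mm above the console face. Point on the knob's axis, 30 mm above the face (a good TCP point). z: axis out of the face, leaning 30 deg to the front; x: along the bar; y: across it. Clockwise, seen facing it, raises the pan's front, 0.12 rad per rad; 0.45 to 1.5 rad needed. Stiff (0.2 N m), stays put.
- lock_top (a point): Centre of the top of the lock grip, a black block 20 mm along the track, 28 mm across it and 40 mm tall, its top about 100 mm above the bench, on an aluminium track 150 mm long. x: to the stand's right, y: along the track to the rear, z up.
- lock (a joint): Position of the lock grip along its track in m: 0 at the front end, 0.100 fully home at the rear (about 2 N of friction). It starts within 20 mm of the front end.
- label_roll: Bystander: white roll of labels lying flat, 100 mm diameter, 60 mm high, to the right of the console. Origin under its centre.
- scraper: Bystander: spatula 200 mm long lying to the left of the lock slide. Origin under its middle.

How it is judged:
By the outcome, as a careful person would: the job done as asked, in the order asked, and still so for the second after the job is handed in, with the robot touching nothing.
It also fails if it takes over 38 s, if anything falls off the work surface, if the arm or the gripper's body presses on something with over 40 N, if the wrist force passes 120 N, or if a joint passes its speed limit or range.

### The arm

A 6-joint arm with a two-finger parallel gripper is mounted at the origin on the work surface. World frame = base frame: x ahead of the robot, y to its left, z up, the work surface at z = 0. Lengths are in m, angles in rad, forces in N, time in s.
With the tool pointing down it reaches from about 0.3 to 0.85 m from the base axis. Payload 5.4 kg.
Tool frame: the origin (TCP) lies between the finger pads, 19 mm behind the fingertips; this is the grasp point; z points along the fingers, y is the line along which they close (so a half turn about z gives the same grasp; the last joint's range is limited). The gripper opens to 85 mm and grips with 20 to 120 N. Pads are 22 mm wide; open, the fingers measure 114 mm over their backs; the gripper's body (76 mm by 85 mm) begins 54 mm behind the grasp point. The pads swing forward as they close: fully open they stand 13 mm farther back than shut.
Start: joints at [0.995, 0.158, 1.597, -0, 1.386, -0.21], TCP at [0.206, 0.537, 0.25] pointing down, gripper open.
Joint ranges: [-2.91, 2.91], [-0.94, 2.29], [0.18, 2.7], [-1.29, 4.43], [0.17, 2.64], [-3, 3]. Speed limits (rad/s): [2.57, 2.57, 3.14, 3.14, 3.14, 3.14].

### API

Orientations are given as a unit quaternion [w, x, y, z].
In Python, from cell import * gives the robot as it stands.
- The arm moves only by the shell command python3 -m creep 'ROWS' [FORCE]. ROWS is a JSON object of lists of equal length, an entry for each row: "travel": the shift along the tool's x, y, z each as a share of 0.6 m, from -1 to 1, a list of three; "turn": the turn about the tool's z as a share of 360 degrees, from -1 to 1; "jaw": the opening, from 0 (shut) to 1 (fully open). A call has 1 to 8 rows; each row is the pose to reach, as a shift and turn from the pose commanded when the call began, along the tool's axes at that moment, turning the shorter way round; what a row does not reach only later rows make up. A row lasts 1/10 s, in which the tool goes at most 50 mm and 8.59 degrees, less where a joint would pass 70% of its speed; a pose out of reach is approached as far as the arm can. A call with a number of a shift or a turn outside -1 to 1 is refused whole. A call with a gripper value outside its range is refused whole. The fingers move at their own pace and stop on an object; FORCE is the grip in N (left out, the last holds). Time passes only in rows, so rows that repeat a pose let the fingers close. It gives the time, the measured TCP pose, the force, the opening and the grip force at its end, in the units of the state.
- sense(): the state, without advancing time (a new reading comes with each control period).
- get_image(name): name is "scene" or "top" or "wrist"; returns the picture (480x640x3 uint8, red, green, blue); there is no depth.
- camera_model(name): a dict with "fx", "fy", "cx", "cy" (pixels), "k1" (the pictures are not rectified: a ray, as slopes to the right and down, at radius r is drawn at 1 + k1 r^2 times it, then the intrinsics apply), "R" (3x3) and "t" (3): a world point X has camera coordinates R X + t. Camera axes: x right, y down, z forward; pixel columns grow to the right and rows downward; lengths in m; the calibration is good to about 2 mm. A picture is of the moment at which its call begins: read the wrist's pose just before it. camera_model takes no time and is no camera call; for the wrist camera it gives the pose at the moment of the call.
- close_job(): hands the job in; it is judged then, once.
Trained networks look in the newest picture that a camera, given by its name, has taken for a name from the list of things; names that differ only in an ending like _2 or _b are one class to them, and where a whole thing is asked for, a point or a joint stands for the part that bears it (a point fixed in the world has none). Each returns a list of dicts, best first, with "score" (0 to 1); they miss things now and then, are a little off and sometimes report something else, mostly with a low value. They report only what shows in the picture. A call takes as long as a camera call.
- cut_out(camera, target): "region" (480x640 bool, what is visible of it) and "extent" ([left, top, right, bottom] in pixels, round what is visible of it).
The state is a dict: "time_s": time; "qpos": joint angles; "qvel": joint speeds; "effort": joint torques, N m; "eef_pos": TCP position; "eef_rot": TCP orientation; "wrist_force": force on the tool from outside, world axes, zero at the start; "wrist_torque": the same for the moment, N m; "finger_gap": finger opening in m; "grip_force": force on a finger pad.
Only numpy, scipy, OpenCV 4.12 (cv2) and the standard library are available. Lean on these libraries where they do the work, as an engineer would, in place of code of your own. Each camera call takes 0.05 s, during which the arm holds its last target. There are 200 camera calls.

## Working session

There is one attempt and no reset: what is moved stays moved. The work goes in short steps, Python scripts to look and compute and a shell command to move; the robot and the scene stay as the last step left them, time stands still between calls to the robot, and variables do not carry over. Pictures are saved under pics/ and viewed, at most 10 in all, crops included, and the job is handed in when it is done.

```bash
ls; mkdir -p pics
python3 - <<'E'
from cell import *
import cv2,numpy as np,json
np.set_printoptions(precision=4,suppress=True)
s=sense();print(s)
ims=[]
for c in ["scene","top"]:
    im=get_image(c);cv2.imwrite(f"pics/{c}0.png",im[:,:,::-1]);m=camera_model(c);print(c,m)
    for n in ["stand","pan","knob_grip","lock_top","label_roll","scraper"]:
        for d in cut_out(c,n)[:2]: 
            r=d["region"];v,u=np.nonzero(r);print(n,round(d["score"],2),d["extent"],r.sum(),u.mean(),v.mean())
E
```

```text
pics
{'time_s': 0.0, 'qpos': array([ 0.9949,  0.1591,  1.5982, -0.    ,  1.3862, -0.2101]), 'qvel': array([-0.0015,  0.0006,  0.0007,  0.0004,  0.0013, -0.    ]), 'effort': array([ -0.0001, -39.6008, -33.1428,  -0.0004,   0.0084,  -0.    ]), 'eef_pos': array([0.2054, 0.5365, 0.249 ]), 'eef_rot': array([-0.0004,  0.1819,  0.9833, -0.0009]), 'wrist_force': array([-0.283 ,  0.4655, -0.6105]), 'wrist_torque': array([-0.0342, -0.0265,  0.0431]), 'grip_force': 0.0, 'finger_gap': 0.08550138150533966}
scene {'fx': 551.7249283673941, 'fy': 551.7249283673941, 'cx': 312.59921793250726, 'cy': 236.27291875453662, 'k1': -0.13448729785274655, 'R': array([[ 0.6598,  0.7513,  0.0109],
       [ 0.4283, -0.3642, -0.827 ],
       [-0.6174,  0.5503, -0.5622]]), 't': array([-0.3945, -0.1734,  1.441 ])}
stand 0.97 [195.9, 194.8, 425.3, 381.7] 24343 321.0080515959413 291.32280326993384
pan 0.61 [246.7, 227.1, 426.3, 346.4] 11951 338.2029955652247 280.3495105012133
knob_grip 0.92 [213.9, 236.2, 258.1, 274.9] 1043 233.65771812080536 254.79769894534996
lock_top 0.56 [298.7, 197.3, 314.6, 219.0] 249 306.9759036
[... 297 characters left out ...]
455858, 'k1': -0.07561477120204278, 'R': array([[ 0.0225, -0.9989,  0.0408],
       [-0.9823, -0.0297, -0.1848],
       [ 0.1858, -0.0359, -0.9819]]), 't': array([-0.0457,  0.6182,  0.739 ])}
stand 0.61 [217.9, 115.5, 404.2, 340.8] 28997 317.20860778701245 230.55798875745768
pan 0.89 [238.4, 117.6, 404.8, 271.0] 16857 319.375096399122 192.07705997508452
knob_grip 0.91 [346.3, 280.0, 388.9, 318.6] 1224 365.00081699346407 299.39133986928107
lock_top 0.78 [238.4, 305.8, 261.2, 320.3] 231 248.69264069264068 312.42424242424244
label_roll 0.94 [424.7, 228.9, 486.9, 284.2] 2610 455.21954022988507 257.96781609195403
scraper 0.67 [170.8, 240.9, 212.8, 345.2] 2059 194.12967459932005 280.49635745507527
```

View pics/scene0.png

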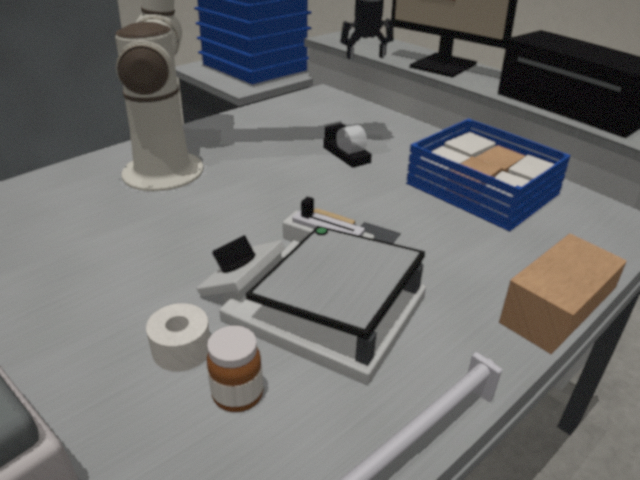

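View pics/top0.png

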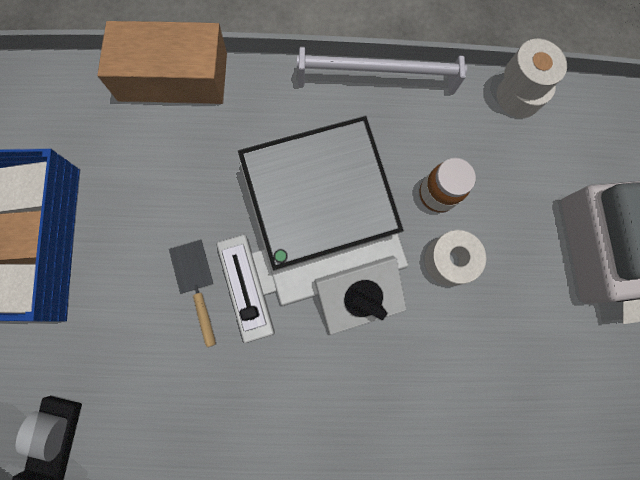

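The scene view shows the scale with the pan hinged away from the robot. The knob is at (234,255) and the lock at (307,207). In the top view the pan corners are about (240,152), (366,118), (402,230) and (274,269). The knob is at (365,299) with its bar pointing to the lower right. The lock grip is at (249,313), near the front of its track.

```bash
cat > h.py <<'E'
from cell import *
import cv2,numpy as np
from scipy.optimize import least_squares
from scipy.spatial.transform import Rotation as Ro
np.set_printoptions(precision=4,suppress=True)
def proj(m,X):
    p=np.atleast_2d(X)@m["R"].T+m["t"];s=p[:,:2]/p[:,2:]
    s=s*(1+m["k1"]*(s**2).sum(1,keepdims=True))
    return s*[m["fx"],m["fy"]]+[m["cx"],m["cy"]]
def S(p,X):  # stand->world
    c,s=np.cos(p[2]),np.sin(p[2]);X=np.atleast_2d(X)
    return X@np.array([[c,-s,0],[s,c,0],[0,0,1]]).T+[p[0],p[1],0]
def pan(tilt,P): # pan pts->stand; tilt>0 front low
    # stand x of hinge unknown: p[..] handled by caller
    P=np.atleast_2d(P)-[.1,0,-.02];c,s=np.cos(tilt),np.sin(tilt)
    return P@np.array([[c,0,-s],[0,1,0],[s,0,c]]).T
def hull_pts(phi):
    """knob points in face frame (z out, x up-slope, y left), bar at angle phi; ring+bar corners"""
    a=np.linspace(0,2*np.pi,40);ring=np.c_[.036*np.cos(a),.036*np.sin(a),0*a]
    D=np.r_[ring,ring+[0,0,.008]]
    c,s=np.cos(phi),np.sin(phi)
    B=np.array([[x,y,z] for x in(-.035,.035) for y in(-.009,.009) for z in(.008,.044)])@np.array([[c,s,0],[-s,c,0],[0,0,1]])
    return D,B
C30,S30=.8660254,.5
def face(F): F=np.atleast_2d(F);return F@np.array([[C30,0,S30],[0,1,0],[-S30,0,C30]])+[-.15,-.02,.05]
def mask(m,p,phi):
    M=np.zeros((480,640),np.uint8)
    for H in hull_pts(phi):
        h=cv2.convexHull(proj(m,S(p,face(H))).astype(np.float32));cv2.fillConvexPoly(M,(h*16).round().astype(np.int32),1,cv2.LINE_8,4)
    return M>0
def tool(): # tool axes at present
    s=sense();q=s["eef_rot"];return s["eef_pos"],Ro.from_quat([q[1],q[2],q[3],q[0]]).as_matrix()
E
cat > fit.py <<'E'
from h import *
mt,ms=camera_model("top"),camera_model("scene")
xh=.1
PC=np.array([[.11,.12,0],[.11,-.12,0],[-.11,-.12,0],[-.11,.12,0]])
tp=np.array([[239,152],[366,117.5],[402.5,230],[274,269.5]]);sp=np.array([[424.5,253],[367,333],[249,293],[318,228.5]])
FC=face(np.array([[.055,.075,0],[.055,-.075,0],[-.055,-.075,0],[-.055,.075,0]]))
BC=np.array([[.095,.206,.045],[.095,.15,.045],[-.095,.15,.045],[-.095,.206,.045]])
tf=np.array([[315,281],[392,258],[406,305],[330,334]]);tb=np.array([[218,241],[245,235],[272,331],[245,341]])
KM=np.array([-.15-.5*.02,-.02,.05+.866*.02])
def res(v):
    p=v[:3];P=S(p,pan(v[3],PC)+[v[4],0,.085])
    r=[proj(mt,P)-tp,proj(ms,P)-sp,(proj(mt,S(p,FC))-tf)*.5]
    B=BC.copy();B[:,0]+=v[5]
    r.append((proj(mt,S(p,B))-tb)*.5)
    return np.concatenate([a.ravel() for a in r])
o=least_squares(res,[.55,.0,.25,.1,.1,0],loss="soft_l1")
print(o.x,np.degrees(o.x[2:4]),o.cost);print(res(o.x).reshape(-1,2))
p=o.x[:3];np.save("fit.npy",o.x)
for c,m in(("top",mt),("scene",ms)):
    get_image(c);r=cut_out(c,"knob_grip")[0]["region"]
    sc=[((mask(m,p,f)&r).sum()/(mask(m,p,f)|r).sum(),f) for f in np.arange(0,np.pi,.05)]
    print(c,sorted(sc)[-4:])
    lt=cut_out(c,"lock_top")[0]["region"];v,u=np.nonzero(lt);print("lock",u.mean(),v.mean())
    ls=[np.hypot(*(proj(m,S(p,[x,.178,.08]))[0]-[u.mean(),v.mean()])) for x in np.arange(-.1,.1,.005)]
    print("lock x",-.1+.005*np.argmin(ls),min(ls))
    k=proj(m,S(p,face([0,0,.02])));print("knob px",k)
pos,R=tool();print(pos,R)
E
python3 fit.py
```

```text
[ 0.6571 -0.0471  0.3239  0.115   0.1476 -0.0716] [18.5569  6.591 ] 18.45018240901117
[[-1.4448 -2.2908]
 [ 0.218  -2.8115]
 [ 0.4584  0.5078]
 [-1.0294  0.2911]
 [ 0.5837 -2.6999]
 [-0.3304 -0.3863]
 [-3.5642  2.8339]
 [-0.2047 -1.2855]
 [ 0.2732 -0.1985]
 [ 2.2936 -1.1854]
 [ 0.3351  1.7567]
 [-0.0562 -0.3873]
 [-1.2385 -0.2693]
 [ 0.0603 -1.6168]
 [ 1.1405  0.8426]
 [-0.6543  0.5881]]
top [(np.float64(0.8296973961998593), np.float64(0.7000000000000001)), (np.float64(0.8322762508809021), np.float64(0.65)), (np.float64(0.8347457627118644), np.float64(0.6000000000000001)), (np.float64(0.8355776045357902), np.float64(0.55))]Traceback (most recent call last):
  File "fit.py", line 23, in <module>
    lt=cut_out(c,"lock_top")[0]["region"];v,u=np.nonzero(lt);print("lock",u.mean(),v.mean())
       ~~~~~~~~~~~~~~~~~~~~~^^^
IndexError: list index out of range
```

Run:
```python
import cv2,numpy as np
im=cv2.imread("pics/top0.png")[225:350,210:420]
cv2.imwrite("pics/crop1.png",cv2.resize(im,None,fx=3.8,fy=3.8,interpolation=cv2.INTER_CUBIC))
```

```text
(no output)
```

View pics/crop1.png

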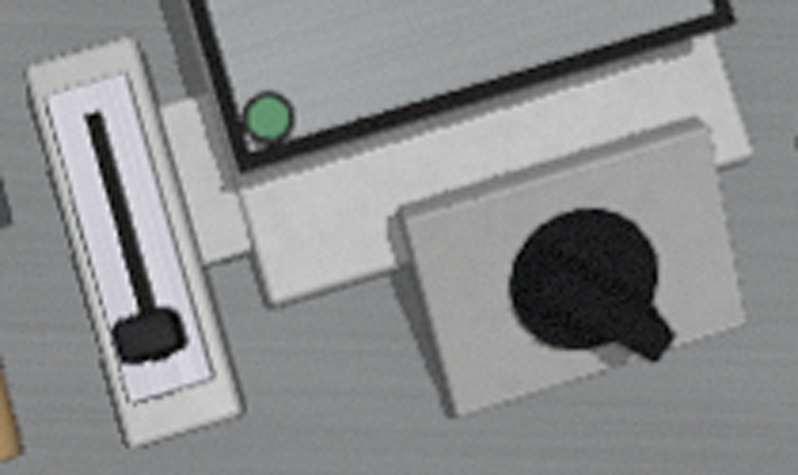

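The crop sharpens the corners: console, block and deck edges are all clear. The bar runs upper left to lower right, and the lock grip is at (150,335) in the crop, near the front of the slot.

```bash
python3 - <<'E'
s=open("fit.py").read()
s=s.replace("tf=np.array([[315,281],[392,258],[406,305],[330,334]]);tb=np.array([[218,241],[245,235],[272,331],[245,341]])",
"tf=np.array([[314.5,280.8],[396.3,257.1],[406,309.7],[329,334.2]]);tb=np.array([[217.4,243.9],[245,235.5],[273.7,333.4],[243.7,342.1]])\ntd=np.array([[281.6,305.3],[407.4,266.3]]);DC=np.array([[-.145,.125,.03],[-.145,-.125,.03]])")
s=s.replace("    B=BC.copy()","    r.append(proj(mt,S(p,DC))-td)\n    B=BC.copy()").replace("FC))-tf)*.5","FC))-tf)").replace("B))-tb)*.5","B))-tb)")
s=s.replace('    lt=cut_out(c,"lock_top")[0]["region"];v,u=np.nonzero(lt)','    L=cut_out(c,"lock_top") or cut_out(c,"lock")\n    v,u=np.nonzero(L[0]["region"]) if L else ([313],[249]);u=np.array(u);v=np.array(v)').replace("[x,.178,.08]","[x,.178,.082]").replace("-.1,.1,.005","-.2,.0,.003").replace("-.1+.005*","-.2+.003*")
s=s.replace("pos,R=tool();print(pos,R)",'''pos,R=tool();print(pos,R)
print("knob grip",S(p,face([0,0,.03])));print("m wrist",camera_model("wrist"))''')
open("fit.py","w").write(s)
E
python3 fit.py
```

```text
[ 0.6572 -0.0463  0.3192  0.1106  0.1471 -0.0762] [18.2879  6.3391] 45.56493824502721
[[-1.5109 -2.5243]
 [ 0.3301 -2.4824]
 [ 0.1812  0.9671]
 [-1.6915  0.1999]
 [ 0.8298 -2.6046]
 [-0.7374 -0.5298]
 [-3.6092  1.9   ]
 [ 0.2254 -1.877 ]
 [ 0.2783 -0.3247]
 [-0.3324 -1.218 ]
 [-0.1417 -0.8643]
 [-0.075  -1.0198]
 [ 2.1451 11.2338]
 [ 5.3812 10.4233]
 [-1.7457 -1.619 ]
 [ 0.3115 -1.7939]
 [ 0.3251  1.5196]
 [-0.328   2.1798]]
top [(np.float64(0.8335694050991501), np.float64(0.7000000000000001)), (np.float64(0.8335694050991501), np.float64(0.75)), (np.float64(0.8370106761565836), np.float64(0.6000000000000001)), (np.float64(0.8394004282655246), np.float64(0.65))]
lock 249.34170854271358 312.4824120603015
lock x -0.12200000000000001 0.599394458791736
knob px [[365.0969 300.0899]]
scene [(np.float64(0.8713298791018999), np.float64(0.8500000000000001)), (np.float64(0.8723221936589546), np.float64(0.75)), (np.float64(0.8725406330196749), np.float64(0.65)), (np.float64(0.8733850129198967), np.float64(0.8))]
lock 306.78991596638656 206.65546218487395
lock x -0.12200000000000001 1.6585477101030288
knob px [[235.7406 253.5591]]
[0.2057 0.5369 0.25  ] [[-0.9338  0.3577  0.    ]
 [ 0.3577  0.9338  0.    ]
 [-0.      0.     -1.    ]]
knob grip [[ 0.5068 -0.1171  0.076 ]]
m wrist {'fx': 389.10920849947416, 'fy': 389.10920849947416, 'cx': 322.0839151745381, 'cy': 239.9469395483239, 'k1': -0.05037281653606884, 'R': array([[ 0.3574,  0.934 ,  0.0004],
       [ 0.9003, -0.3446,  0.2657],
       [ 0.2483, -0.0947, -0.964 ]]), 't': array([-0.5743, -0.0335,  0.3775])}
```

```bash
python3 -m creep '{"travel":[[-0.8,-0.7,0],[-0.8,-0.7,0],[-0.8,-0.7,0],[-0.8,-0.7,0],[-0.8,-0.7,0],[-0.8,-0.7,0],[-0.8,-0.7,0],[-0.8,-0.7,0]],"turn":[0,0,0,0,0,0,0,0],"jaw":[0.6,0.6,0.6,0.6,0.6,0.6,0.6,0.6]}' 30
```

```text
time_s: 1.95
eef_pos: [0.3932, 0.1814, 0.2503]
eef_rot: [0.001, 0.182, 0.983, 0.0]
wrist_force: [1.1, 1.3, 0.9]
finger_gap: 0.0509
grip_force: 0.0
```

```bash
cat > shot.py <<'E'
import sys
from h import *
n=sys.argv[1]
m=camera_model("wrist");im=get_image("wrist");cv2.imwrite(f"pics/{n}.png",im[:,:,::-1]);np.save(n+".npy",m,allow_pickle=True)
E
python3 shot.py w1; python3 -m creep '{"travel":[[-0.29,-0.26,0],[-0.29,-0.26,0],[-0.29,-0.26,0],[-0.29,-0.26,0],[-0.29,-0.26,0],[-0.29,-0.26,0],[-0.29,-0.26,0]],"turn":[0,0,0,0,0,0,0],"jaw":[0.6,0.6,0.6,0.6,0.6,0.6,0.6]}' ; python3 shot.py w2
python3 -c "
import cv2
a=cv2.imread('pics/w1.png');b=cv2.imread('pics/w2.png')
cv2.imwrite('pics/w12.png',cv2.resize(cv2.vconcat([a,b]),(400,600),interpolation=3))"
```

```text
time_s: 2.7
eef_pos: [0.4992, -0.0247, 0.2498]
eef_rot: [-0.0, 0.183, 0.983, 0.0]
wrist_force: [-0.1, -0.4, -0.1]
finger_gap: 0.0516
grip_force: 0.0
```

View pics/w2.png

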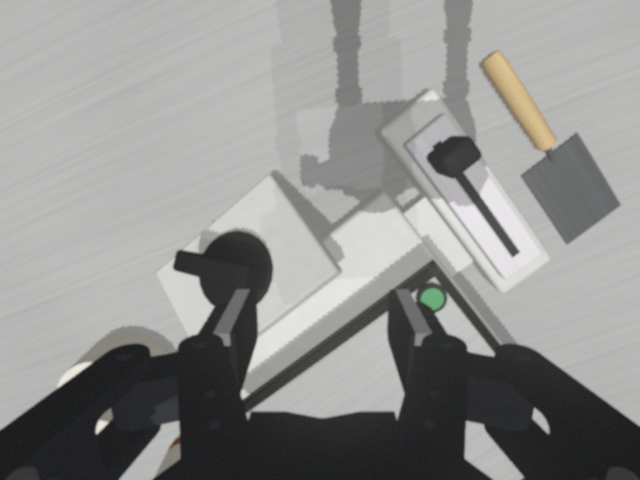

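The wrist view is upside down, with the robot at the top. The pan's front-left corner is at (433,263), the lock grip at (455,155) and the block corners at (432,89), (380,131), (500,291) and (549,258). The knob is at (235,270) with its bar's front end at (178,262).

```bash
python3 - <<'E'
s=open("fit.py").read()
s=s.replace("xh=.1\n","mw=np.load('w2.npy',allow_pickle=True).item()\nwb=np.array([[549,258],[500,291],[380,131],[432,89]]);wf=np.array([[341,270],[158,272],[275,175]])\n")
s=s.replace("    r.append(proj(mt,S(p,DC))-td)\n","    r.append(proj(mw,P[3:])-[433,262]);r.append(proj(mw,S(p,FC[[0,2,3]]))-wf)\n")
s=s.replace("    return np.conc","    r.append(proj(mw,S(p,B))-wb)\n    return np.conc").replace('(("top",mt),("scene",ms))','(("wrist",mw),)')
s=s.replace("print(res(o.x).reshape(-1,2))","print(res(o.x).reshape(-1,2)[8:].T)").replace('print("m w','0 and print("m w')
open("fit2.py","w").write(s)
E
python3 fit2.py
```

```text
[ 0.6569 -0.0469  0.317   0.1183  0.1475 -0.076 ] [18.1608  6.7785] 47.105735633814014
[[ 0.4365 -0.1142 -0.0407 -0.0347  1.4987 -0.9557 -3.6079 -4.0553 -1.5317
   0.5407  0.3316 -0.3401  3.6512  0.9437 -2.9435  0.8632]
 [-0.1665 -0.8856 -0.5104 -0.8336 -0.504   3.3582  1.6731 -0.8212 -1.786
  -1.8958  1.4788  2.0698  0.8191  4.4806 -2.642  -6.0736]]
wrist [(np.float64(0.7800562262278816), np.float64(0.6000000000000001)), (np.float64(0.7811408614668219), np.float64(0.75)), (np.float64(0.7904381142761953), np.float64(0.65)), (np.float64(0.7941127278809166), np.float64(0.7000000000000001))]
lock 452.5908521303258 157.0093984962406
lock x -0.12200000000000001 1.5438962427804475
knob px [[226.3167 272.1013]]
[ 0.4989 -0.0234  0.25  ] [[-0.9345  0.356  -0.0001]
 [ 0.356   0.9345  0.0002]
 [ 0.0001  0.0001 -1.    ]]
knob grip [[ 0.5064 -0.1173  0.076 ]]
```

```bash
python3 -m creep '{"travel":[[-0.067,-0.142,0],[-0.067,-0.142,0],[-0.067,-0.142,0.1],[-0.067,-0.142,0.1],[-0.067,-0.142,0.1],[-0.067,-0.142,0.1],[-0.067,-0.142,0.1],[-0.067,-0.142,0.1]],"turn":[0.273,0.273,0.273,0.273,0.273,0.273,0.273,0.273],"jaw":[0.6,0.6,0.6,0.6,0.6,0.6,0.6,0.6]}' && python3 -m creep '{"travel":[[0,0,0],[0,0,0],[0,0,0],[0,0,0],[0,0,0],[0,0,0]],"turn":[0.081,0.081,0.081,0.081,0.081,0.081],"jaw":[0.6,0.6,0.6,0.6,0.6,0.6]}' ; python3 shot.py w3
python3 - <<'E'
from h import *
pos,R=tool();print(pos,R,sense()["qpos"])
p=np.load("fit.npy")[:3];m=np.load("w3.npy",allow_pickle=True).item()
r=cut_out("wrist","knob_grip")
if r:
    r=r[0]["region"];print(sorted([((mask(m,p,f)&r).sum()/(mask(m,p,f)|r).sum(),f) for f in np.arange(0,np.pi,.05)])[-4:])
    def f(v):
        q=p.copy();q[:2]+=v[:2];M=mask(m,q,v[2]);return -(M&r).sum()/(M|r).sum()
    from scipy.optimize import minimize
    o=minimize(f,[0,0,.68],method="Nelder-Mead",options=dict(initial_simplex=[[0,0,.68],[.005,0,.68],[0,.005,.68],[0,0,.8]]));print(o.x,o.fun)
im=get_image("wrist").copy();im[mask(m,p,.68)]//=2;im[...,0][mask(m,p,.68)]=200
cv2.imwrite("pics/w3o.png",im[:,:,::-1])
E
```

```text
time_s: 3.7
eef_pos: [0.5063, -0.1175, 0.1901]
eef_rot: [0.0, 0.707, 0.707, 0.0]
wrist_force: [0.9, -0.4, -0.3]
finger_gap: 0.0511
grip_force: 0.0
time_s: 4.3
eef_pos: [0.5063, -0.1179, 0.1901]
eef_rot: [0.0, 0.86, 0.51, 0.0]
wrist_force: [0.5, -0.2, 0.3]
finger_gap: 0.0511
grip_force: 0.0
[ 0.5063 -0.118   0.1901] [[ 0.4809  0.8768  0.0001]
 [ 0.8768 -0.4809 -0.    ]
 [-0.      0.0001 -1.    ]] [-0.4617  0.0701  1.8153 -0.      1.2561  0.04  ]
[(np.float64(0.8787457191780822), np.float64(0.8)), (np.float64(0.8872026692498116), np.float64(0.75)), (np.float64(0.8882639264467279), np.float64(0.65)), (np.float64(0.8903295515937332), np.float64(0.7000000000000001))]
[-0.0017 -0.002   0.6451] -0.9108539944903581
```

View pics/w3o.png

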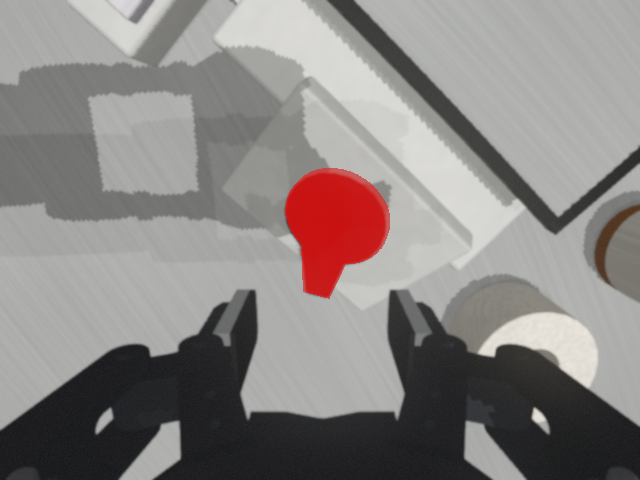

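The overlay of the model knob sits well on the image, about 2 mm off. I descend and grip.

```bash
python3 -m creep '{"travel":[[-0.003,-0.001,0.08],[-0.003,-0.001,0.15],[-0.003,-0.001,0.173],[-0.003,-0.001,0.173],[-0.003,-0.001,0.173],[-0.003,-0.001,0.173]],"turn":[0,0,0,0,0,0],"jaw":[0.6,0.6,0.6,0.6,0.6,0.6]}' && python3 -m creep '{"travel":[[0,0,0],[0,0,0],[0,0,0],[0,0,0],[0,0,0],[0,0,0]],"turn":[0,0,0,0,0,0],"jaw":[0.1,0.1,0.1,0.1,0.1,0.1]}' 25
```

```text
time_s: 5.05
eef_pos: [0.5068, -0.1208, 0.0887]
eef_rot: [0.002, 0.861, 0.509, 0.001]
wrist_force: [0.7, -0.1, 0.1]
finger_gap: 0.0515
grip_force: 0.0
time_s: 5.65
eef_pos: [0.5042, -0.1193, 0.0876]
eef_rot: [-0.001, 0.861, 0.509, -0.001]
wrist_force: [-8.7, 3.6, 9.9]
finger_gap: 0.0236
grip_force: 23.2
```

```bash
python3 -m creep '{"travel":[[0,0,0],[0,0,0],[0,0,0],[0,0,0]],"turn":[0.02,0.04,0.055,0.055],"jaw":[0.1,0.1,0.1,0.1]}' && python3 -m creep '{"travel":[[0,0,0],[0,0,0],[0,0,0],[0,0,0],[0,0,0]],"turn":[0.02,0.04,0.06,0.06,0.06],"jaw":[0.1,0.1,0.1,0.1,0.1]}'
cat > tilt.py <<'E'
from h import *
v=np.load("fit.npy");p=v[:3]
# stereo-free: compare pan front-left/right corners, via scene + top masks
a,b=get_image("top"),get_image("scene")
import sys
n=sys.argv[1];cv2.imwrite(f"pics/{n}t.png",a[:,:,::-1]);cv2.imwrite(f"pics/{n}s.png",b[:,:,::-1])
E
python3 tilt.py k1
python3 - <<'E'
# vertical displacement of pan front edge in scene view: template-track front-left & front-right corner against start picture
import sys;sys.path.insert(0,'.')
from h import *
v=np.load("fit.npy");p=v[:3];ms=camera_model("scene")
a=cv2.imread("pics/scene0.png",0);b=cv2.imread("pics/k1s.png",0)
P=np.array([[-.1,.115,0],[-.1,-.11,0],[-.05,-.12,0],[-.05,.12,0],[-.11,.0,0]])
f=lambda t:proj(ms,S(p,pan(t,P)+[v[4],0,.085]))
p0=f(v[3]).astype(np.float32)
p1,st,e=cv2.calcOpticalFlowPyrLK(a,b,p0.reshape(-1,1,2),None,winSize=(15,15))
print(p0,p1[:,0]-p0,st.ravel());print("model d per 0.01rad",(f(v[3]-.01)-p0))
E
```

```text
time_s: 6.05
eef_pos: [0.5033, -0.1195, 0.0877]
eef_rot: [-0.001, 0.936, 0.352, -0.002]
wrist_force: [-12.4, 2.9, 14.5]
finger_gap: 0.0208
grip_force: 23.7
time_s: 6.55
eef_pos: [0.5036, -0.1191, 0.0871]
eef_rot: [-0.001, 0.985, 0.171, -0.002]
wrist_force: [-9.1, 3.9, 10.6]
finger_gap: 0.0178
grip_force: 24.4
[[321.394  229.5824]
 [253.6087 293.8241]
 [275.1906 304.9781]
 [345.4282 233.2929]
 [284.7883 258.6732]] [[  0.9924  -7.1392]
 [ -0.298   -7.2206]
 [ 19.7048   1.7618]
 [-12.3939  -9.7234]
 [  1.8787  -9.4393]] [1 1 1 1 1]
model d per 0.01rad [[ 0.0083 -0.8702]
 [-0.0765 -0.94  ]
 [-0.0124 -0.7103]
 [ 0.0488 -0.6568]
 [-0.0392 -0.9512]]
```

```bash
python3 -m creep '{"travel":[[0,0,0],[0,0,0],[0,0,0],[0,0,0]],"turn":[0.02,0.035,0.035,0.035],"jaw":[0.1,0.1,0.1,0.1]}' && python3 -m creep '{"travel":[[0,0,0],[0,0,0],[0,0,0]],"turn":[0,0,0],"jaw":[0.5,0.5,0.5]}' &&  python3 -m creep '{"travel":[[0,0,-0.1],[0,0,-0.1],[0,0,-0.1]],"turn":[0,0,0],"jaw":[0.5,0.5,0.5]}'; python3 tilt.py k2
python3 - <<'E'
import cv2
a=cv2.imread("pics/k2s.png")[185:345,185:435];cv2.imwrite("pics/k2c.png",cv2.resize(a,(800,512),interpolation=cv2.INTER_CUBIC))
from h import *
print(tool(),sense()["qpos"])
E
```

```text
time_s: 7.05
eef_pos: [0.5036, -0.1186, 0.0871]
eef_rot: [-0.002, 0.998, 0.063, -0.002]
wrist_force: [-7.1, 4.1, 9.5]
finger_gap: 0.0176
grip_force: 56.0
time_s: 7.35
eef_pos: [0.5053, -0.1201, 0.0865]
eef_rot: [0.0, 0.998, 0.062, 0.0]
wrist_force: [0.3, 1.0, 0.2]
finger_gap: 0.0426
grip_force: 0.0
time_s: 7.65
eef_pos: [0.5069, -0.1208, 0.149]
eef_rot: [0.002, 0.998, 0.062, 0.003]
wrist_force: [0.5, -1.0, -1.0]
finger_gap: 0.0428
grip_force: 0.0
(array([ 0.5047, -0.1198,  0.1456]), array([[ 0.9923,  0.1239, -0.0005],
       [ 0.1239, -0.9923,  0.0002],
       [-0.0004, -0.0003, -1.    ]])) [-0.4663  0.1211  1.8551  0.      1.1659  0.9803]
```

View pics/k2c.png

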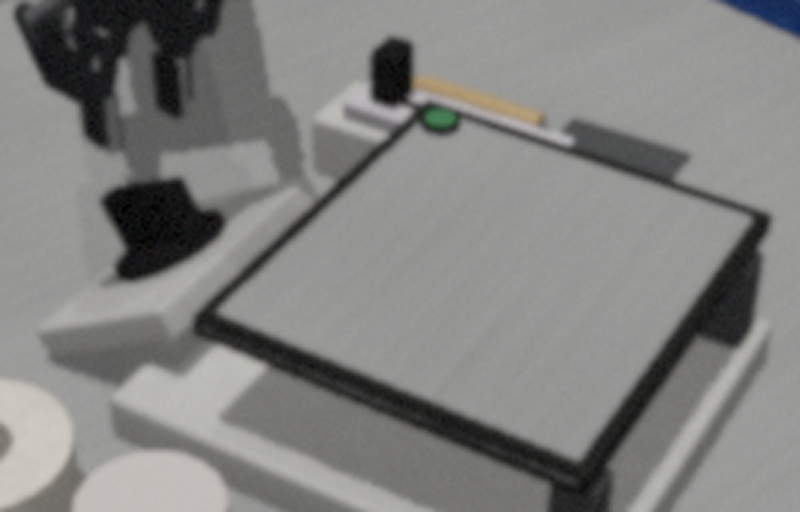

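The scene crop shows the pan nearly level, the knob bar free of the gripper, and the lock grip at crop (390,70) still at its front end. The pan still needs an exact measurement.

```bash
python3 -m creep '{"travel":[[0.009,0,-0.07],[0.009,-0.34,-0.07],[0.009,-0.34,-0.07],[0.009,-0.34,-0.07],[0.009,-0.34,-0.07],[0.009,-0.34,-0.07],[0.009,-0.34,-0.07],[0.009,-0.34,-0.07]],"turn":[0,-0.28,-0.28,-0.28,-0.28,-0.28,-0.28,-0.28],"jaw":[0.5,0.5,0.5,0.5,0.5,0.5,0.5,0.5]}' && python3 -m creep '{"travel":[[0,0,0],[0,0,0],[0,0,0],[0,0,0],[0,0,0],[0,0,0]],"turn":[-0.114,-0.114,-0.114,-0.114,-0.114,-0.114],"jaw":[0.5,0.5,0.5,0.5,0.5,0.5]}'; python3 shot.py w4; python3 -c "
from h import *
print(tool(),sense()['qpos'])"
```

```text
time_s: 8.55
eef_pos: [0.4837, 0.084, 0.1861]
eef_rot: [-0.001, 0.83, 0.557, -0.001]
wrist_force: [-0.4, -0.4, -0.5]
finger_gap: 0.043
grip_force: 0.0
time_s: 9.15
eef_pos: [0.4839, 0.0833, 0.1863]
eef_rot: [-0.001, 0.585, 0.811, -0.001]
wrist_force: [-0.3, -0.1, -0.0]
finger_gap: 0.0426
grip_force: 0.0
(array([0.4841, 0.0833, 0.1866]), array([[-0.312 ,  0.9501, -0.0029],
       [ 0.9501,  0.312 ,  0.0002],
       [ 0.0011, -0.0027, -1.    ]])) [-0.0762  0.0007  1.894  -0.      1.2498 -0.3935]
```

View pics/w4.png

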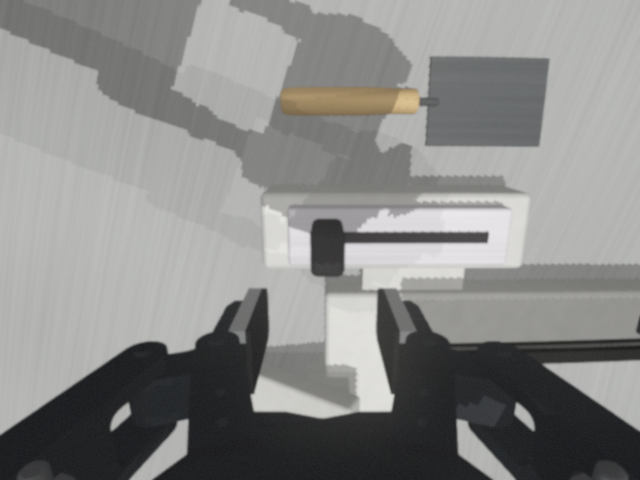

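The view shows the lock grip at (327,247) in the slot, which runs from 330 to 488 px, and the yaw is aligned with the track. The pan's left edge is at lower right. I shift along the track to see the whole left edge.

```bash
python3 -m creep '{"travel":[[-0.083,0.267,0],[-0.083,0.267,0],[-0.083,0.267,0],[-0.083,0.267,0],[-0.083,0.267,0],[-0.083,0.267,0]],"turn":[0,0,0,0,0,0],"jaw":[0.5,0.5,0.5,0.5,0.5,0.5]}'; python3 shot.py w5;  python3 -m creep '{"travel":[[0.13,0,0],[0.13,0,0],[0.13,0,0],[0.13,0,0],[0.13,0,0]],"turn":[0,0,0,0,0],"jaw":[0.5,0.5,0.5,0.5,0.5]}'; python3 shot.py w6
python3 -c "
import cv2
a=cv2.imread('pics/w5.png');b=cv2.imread('pics/w6.png')
cv2.imwrite('pics/w56.png',cv2.resize(cv2.vconcat([a[150:400],b[220:470]]),(768,600),interpolation=2))"
```

```text
time_s: 9.8
eef_pos: [0.6518, 0.0864, 0.187]
eef_rot: [-0.001, 0.586, 0.81, -0.001]
wrist_force: [-0.7, 0.9, 0.4]
finger_gap: 0.0426
grip_force: 0.0
time_s: 10.35
eef_pos: [0.628, 0.1594, 0.1885]
eef_rot: [0.0, 0.586, 0.81, -0.0]
wrist_force: [-0.3, -1.0, 0.5]
finger_gap: 0.0429
grip_force: 0.0
```

View pics/w56.png

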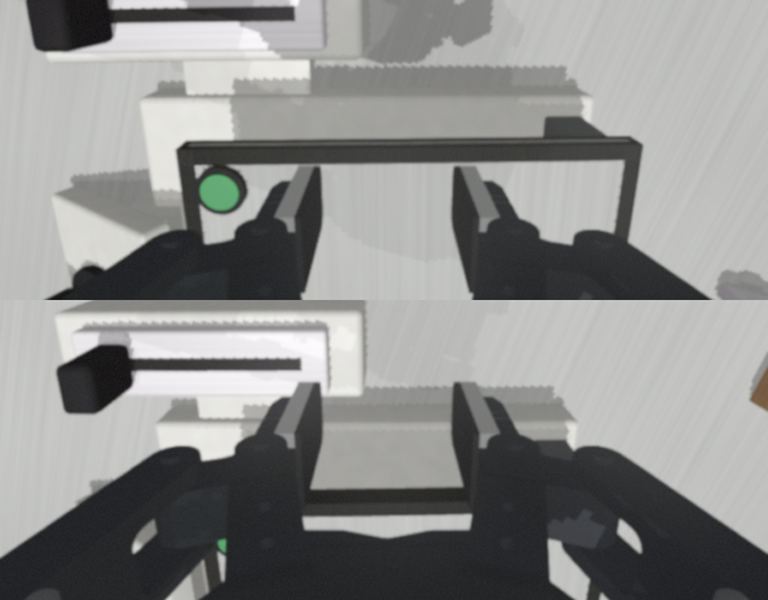

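The first wrist view shows the whole left edge of the pan. In full-image pixels the front corner is about (152,272) and the rear corner about (534,272). The inner rim is sharp and free to measure beside the fingers. I take two more such views at other heights.

```bash
python3 -m creep '{"travel":[[-0.13,0,-0.1],[-0.13,0,-0.1],[-0.13,0,-0.1],[-0.13,0,-0.1],[-0.13,0,-0.1]],"turn":[0,0,0,0,0],"jaw":[0.5,0.5,0.5,0.5,0.5]}'; python3 shot.py w7;  python3 -m creep '{"travel":[[-0.03,0,0.15],[-0.03,0,0.15],[-0.03,0,0.15],[-0.03,0,0.15],[-0.03,0,0.15]],"turn":[0,0,0,0,0],"jaw":[0.5,0.5,0.5,0.5,0.5]}'; python3 shot.py w8
cat > edges.py <<'E'
from h import *
import sys
v0=np.load("fit.npy")
def unproj(m,uv,n,d): # ray ∩ plane n.X=d, world
    s=(uv-[m["cx"],m["cy"]])/[m["fx"],m["fy"]];t=s.copy()
    for _ in range(8): t=s/(1+m["k1"]*(t**2).sum(1,keepdims=True))
    r=np.c_[t,np.ones(len(t))]@m["R"];c=-m["R"].T@m["t"]
    return c+r*((d-c@n)/(r@n))[:,None]
def worldpan(v,P): return S(v[:3],pan(v[3],P)+[v[4],0,.085+v[6]])
def topan(v,m,uv):
    O=worldpan(v,[[0,0,0],[1,0,0],[0,1,0],[0,0,1]]);A=(O[1:]-O[0]);X=unproj(m,uv,A[2],A[2]@O[0])
    return (X-O[0])@A.T
def subedge(g,a,d,L=14): # strongest bright->dark crossing along d around a
    k=np.arange(-L,L+.1,.25);q=a+np.outer(k,d)
    pr=cv2.remap(g,q[:,0].astype(np.float32)[None],q[:,1].astype(np.float32)[None],cv2.INTER_LINEAR)[0]
    gr=np.gradient(cv2.GaussianBlur(pr[None],(9,1),0)[0]);i=np.argmin(gr[4:-4])+4
    if gr[i]>-2.5:return None
    w=slice(max(i-4,0),i+5);wt=np.clip(-gr[w],0,None);return a+d*(k[w]*wt).sum()/wt.sum()
def collect(names,v,w=.008):
    obs=[]
    for n in names:
        m=np.load(n+".npy",allow_pickle=True).item();g=cv2.imread(f"pics/{n}.png",0).astype(np.float32)
        for kind in range(3):
            if kind==0: P=np.c_[np.linspace(-.08,.09,50),np.full(50,.12-w),np.zeros(50)];D=[0,1,0]
            else:
                x=-.11+w if kind==1 else .11-w;yy=np.linspace(.06,.108,30);P=np.c_[np.full(30,x),yy,0*yy];D=[-1 if kind==1 else 1,0,0]
            a=proj(m,worldpan(v,P));b=proj(m,worldpan(v,P+.001*np.array(D)));d=b-a;d/=np.linalg.norm(d,axis=1)[:,None]
            for A,Dd in zip(a,d):
                if not(15<A[0]<625 and 15<A[1]<465):continue
                e=subedge(g,A,Dd)
                if e is not None:obs.append((m,kind,e,n))
    return obs
def fit(obs,v,w):
    groups={}
    for o in obs:groups.setdefault((o[3],o[1]),[]).append(o)
    def res(z):
        r=[]
        for (n,k),O in groups.items():
            q=topan(z,O[0][0],np.array([o[2] for o in O]))
            r.append(((q[:,1]-(.12-z[7])) if k==0 else (q[:,0]-(-.11+z[7])) if k==1 else (q[:,0]-(.11-z[7])))*1e3/np.sqrt(len(O))*5)
        return np.concatenate(r+[[(z[6])*1e3/2,(z[4]-v0[4])*1e3]])
    o=least_squares(res,np.r_[v[:7],w],loss="soft_l1",x_scale=[.01,.01,.05,.05,.01,1,.002,.002])
    return o,{k:(len(O)) for k,O in groups.items()},res
if __name__=="__main__":
    v=np.r_[v0[:3],0.015,v0[4],0,0];w=.008
    for it in range(4):
        obs=collect(sys.argv[1:],v,w);o,gr,res=fit(obs,v,w);v=o.x[:7];w=o.x[7]
        print(o.x,"tilt deg",np.degrees(o.x[3]),"cost",o.cost)
    print(gr);C=np.linalg.pinv(o.jac.T@o.jac);print("sd tilt deg",np.degrees(np.sqrt(C[3,3])))
    for n in sys.argv[1:]:
        oo,_,_=fit([q for q in obs if q[3]==n],v,w);print(n,np.degrees(oo.x[3]),oo.x[7],oo.cost)
E
python3 edges.py w5 w7 w8
```

```text
time_s: 10.9
eef_pos: [0.6519, 0.0865, 0.2467]
eef_rot: [-0.001, 0.586, 0.811, -0.001]
wrist_force: [0.1, 0.1, -0.6]
finger_gap: 0.0428
grip_force: 0.0
time_s: 11.45
eef_pos: [0.6598, 0.07, 0.1611]
eef_rot: [0.002, 0.585, 0.811, 0.001]
wrist_force: [0.2, 0.0, 0.4]
finger_gap: 0.0426
grip_force: 0.0
[   0.6562   -0.0452    0.3213   -0.0215    0.1475 -100.9318    0.0003
    0.0086] tilt deg -1.2341023162824896 cost 26.938278910310785
[  0.6563  -0.0455   0.3225  -0.0184   0.1475 507.1493   0.0003   0.0084] tilt deg -1.0562616735078962 cost 26.10481402072798
[   0.6563   -0.0454    0.3221   -0.0193    0.1475 4088.8319    0.0002
    0.0085] tilt deg -1.104391751851006 cost 25.777327684632585
[    0.6563    -0.0454     0.3222    -0.0191     0.1475 16357.0168
     0.0003     0.0085] tilt deg -1.0937815497772727 cost 25.836922134651623
{('w5', 0): 50, ('w5', 1): 24, ('w5', 2): 22, ('w7', 0): 50, ('w7', 1): 30, ('w7', 2): 30, ('w8', 0): 50, ('w8', 1): 22, ('w8', 2): 28}
sd tilt deg 0.5927720156612712
w5 -4.008834207660222 0.010539586949682031 6.821379876017023
w7 -4.115425970485477 0.009910357014991487 7.144975679682512
w8 -3.102158649211167 0.010169624596727518 5.5965464039634405
```

Run:
```python
from edges import *
import edges
v=np.array([.6563,-.0455,.322,0.0,.1475,0,0]);w=.0085
obs=collect(["w5","w7","w8"],v,w)
vis=[]
for n in ["w5","w8"]:
    im=cv2.imread(f"pics/{n}.png");im=im[215:365,90:590];im=cv2.resize(im,None,fx=1.6,fy=1.6,interpolation=cv2.INTER_CUBIC)
    for o in obs:
        if o[3]==n: cv2.circle(im,tuple(((o[2]-[90,215]+.5)*1.6).round().astype(int)),1,[(0,0,255),(255,0,0),(0,200,0)][o[1]],-1)
    vis.append(im)
cv2.imwrite("pics/ov.png",cv2.vconcat(vis))
```

```text
(no output)
```

View pics/ov.png

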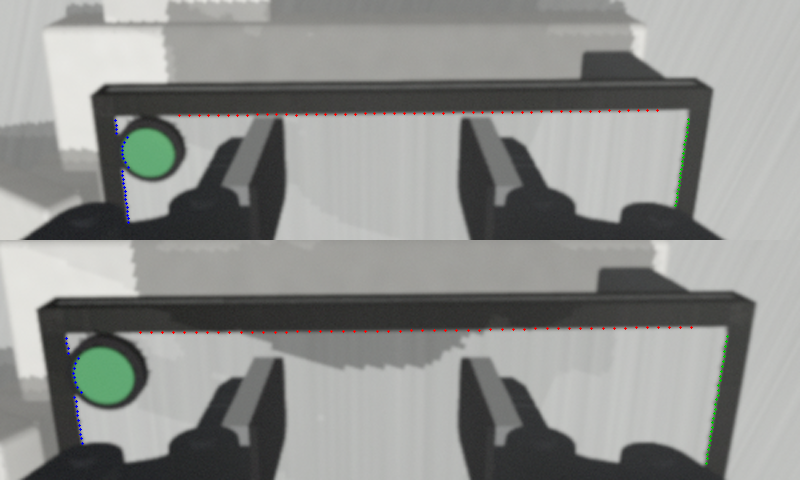

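The overlay shows the edge points following the inner rim cleanly, apart from those on the green disc at (148,152). I drop those and cross-check with a method that is independent of the extrinsics. It compares the direction of the pan edge with edges of the stand that are known to be level.

```bash
cat > lsd.py <<'E'
from edges import *
def und(m,uv):
    s=(np.atleast_2d(uv)-[m["cx"],m["cy"]])/[m["fx"],m["fy"]];t=s.copy()
    for _ in range(8): t=s/(1+m["k1"]*(t**2).sum(1,keepdims=True))
    return np.c_[t,np.ones(len(t))]
def segs(n,m):
    g=cv2.imread(f"pics/{n}.png",0);L=cv2.createLineSegmentDetector(cv2.LSD_REFINE_ADV).detect(g)[0][:,0]
    return [s if s[0]<s[2] else s[[2,3,0,1]] for s in L if np.hypot(s[2]-s[0],s[3]-s[1])>60 and abs(s[3]-s[1])<.06*abs(s[2]-s[0])]
if __name__=="__main__":
    for n in sys.argv[1:]:
        m=np.load(n+".npy",allow_pickle=True).item()
        dx=m["R"]@np.array([np.cos(.322),np.sin(.322),0]);up=m["R"][:,2]
        print(n)
        for s in segs(n,m):
            r=und(m,s.reshape(2,2));nn=np.cross(r[0],r[1]);nn/=np.linalg.norm(nn)
            # apparent tilt of line if in plane (dx,up): dx*c+up*s ⟂ nn ; front->rear rise positive => front low
            print(s.round(1),"len %d"%np.hypot(s[2]-s[0],s[3]-s[1]),"apparent tilt %.2f deg  gain %.2f"%(np.degrees(np.arctan2(-(nn@dx),nn@up)) if nn@up>0 else np.degrees(np.arctan2(nn@dx,-(nn@up))),abs(nn@up)),"slope %.4f"%((r[1]-r[0])[1]/(r[1]-r[0])[0]))
E
python3 lsd.py w5 w7 w8
```

```text
w5
[ 94.4 157.1 154.4 156.2] len 60 apparent tilt -0.97 deg  gain 0.05 slope -0.0041
[ 93.1 168.4 183.2 167.3] len 90 apparent tilt 0.04 deg  gain 0.08 slope -0.0030
[151.9 156.  221.9 155. ] len 69 apparent tilt -3.32 deg  gain 0.05 slope -0.0062
[191.9 266.1 450.6 263.5] len 258 apparent tilt -1.42 deg  gain 0.33 slope -0.0102
[188.2 286.8 519.4 283.1] len 331 apparent tilt -1.29 deg  gain 0.38 slope -0.0104
[215.6  77.7 281.9  76.5] len 66 apparent tilt 2.29 deg  gain 0.13 slope -0.0098
[189.4 118.4 261.9 117.8] len 72 apparent tilt -3.99 deg  gain 0.04 slope -0.0008
[118.1 231.4 189.4 232.6] len 71 apparent tilt 4.52 deg  gain 0.25 slope 0.0176
[185.6 130.7 255.6 130.5] len 69 apparent tilt -49.43 deg  gain 0.01 slope 0.0047
[414.4 229.5 490.6 229.8] len 76 apparent tilt 1.37 deg  gain 0.24 slope 0.0032
[328.1 205.4 395.7 204.2] len 67 apparent tilt -5.00 deg  gain 0.18 slope -0.0184
[193.1 271.6 523.1 268. ] len 330 apparent tilt -1.37 deg  gain 0.34 slope -0.0102
[ 41.9 199.8 228.1 196.3] len 186 apparent tilt -3.92 deg  gain 0.15 slope -0.0133
[140.6 190.3 219.4 189.8] len 78 
[... 1981 characters left out ...]
ent tilt 2.68 deg  gain 0.21 slope 0.0082
[110.6  97.7 251.9  95.8] len 141 apparent tilt -0.82 deg  gain 0.09 slope 0.0006
[  3.1 178.1 195.6 174.1] len 192 apparent tilt -4.91 deg  gain 0.10 slope -0.0099
[303.1 253.7 545.6 251. ] len 242 apparent tilt -1.59 deg  gain 0.30 slope -0.0103
[ 33.1  88.1 106.9  85.8] len 73 apparent tilt 0.05 deg  gain 0.12 slope -0.0007
[184.4 165.2 254.4 163.7] len 69 apparent tilt -11.41 deg  gain 0.07 slope -0.0164
[266.9 212.9 466.9 212.9] len 200 apparent tilt 0.22 deg  gain 0.20 slope -0.0008
[ 49.4 166.4 138.1 165.1] len 88 apparent tilt -0.42 deg  gain 0.08 slope -0.0018
[ 13.1 170.3 140.6 168.3] len 127 apparent tilt -0.85 deg  gain 0.08 slope -0.0025
```

```bash
cat > fit3.py <<'E'
from lsd import *
def clean(obs):
    out=[];G={}
    for o in obs:G.setdefault((o[3],o[1]),[]).append(o)
    for k,O in G.items():
        q=np.array([o[2] for o in O]);best=None;rng=np.random.default_rng(0)
        for _ in range(200):
            i,j=rng.choice(len(q),2,False);d=q[j]-q[i];L=np.hypot(*d)
            if L<.3*np.ptp(q,0).max():continue
            e=np.abs(d[0]*(q[:,1]-q[i,1])-d[1]*(q[:,0]-q[i,0]))/L;g=e<.5
            if best is None or g.sum()>best.sum():best=g
        out+= [o for o,b in zip(O,best) if b]
    return out
names=sys.argv[1:]
v=np.array([.6563,-.0455,.322,0.,.1475,0,0]);w=.0085
for it in range(4):
    obs=clean(collect(names,v,w));o,gr,_=fit(obs,v,w);v=o.x[:7];w=o.x[7]
print(v[[0,1,2,4,6]],w,"tilt",np.degrees(v[3]),o.cost,list(gr.values()))
# yaw-free line-only estimate with stand refs: direction of stand x in camera frame fitted from deck/slot lines
E
python3 fit3.py w5 w7 w8; python3 fit3.py w5 w7; python3 fit3.py w7 w8
python3 - <<'E'
from h import *
v=np.load("fit.npy");p=v[:3];ms=camera_model("scene");mt=camera_model("top")
P=np.array([[-.1,.1,0],[-.1,-.11,0],[-.11,.05,0],[-.11,.0,0],[-.11,-.05,0]])
for nm,a,b,m in(("scene","scene0","k2s",ms),("scene","scene0","k1s",ms)):
    a=cv2.imread(f"pics/{a}.png",0);b=cv2.imread(f"pics/{b}.png",0)
    f=lambda t:proj(m,S(p,pan(t,P)+[v[4],0,.085]))
    p0=f(v[3]).astype(np.float32);g=((f(v[3]-.01)-p0)).astype(np.float32)
    p1,st,e=cv2.calcOpticalFlowPyrLK(a,b,p0.reshape(-1,1,2),(p0+9*g).reshape(-1,1,2).copy(),winSize=(17,17),flags=cv2.OPTFLOW_USE_INITIAL_FLOW)
    # edge normal component: front edge direction
    for i in range(5):
        e=f(v[3])[4]-f(v[3])[2];nrm=np.array([-e[1],e[0]])/np.hypot(*e)
        print(b.shape and "rise rad %.4f"%(((p1[i,0]-p0[i])@nrm)/(g[i]@nrm)*.01),(p1[i,0]-p0[i]))
E
```

```text
[ 0.6565 -0.0463  0.3271  0.1475  0.0008] 0.008044318581474174 tilt -0.43064527111064377 3.77015968959195 [50, 15, 22, 50, 22, 30, 50, 13, 28]
[ 0.6561 -0.0457  0.3235  0.1475  0.0002] 0.008196498549410184 tilt -1.0721412617778516 0.9178847256041354 [50, 16, 22, 50, 22, 30]
[ 0.6565 -0.0463  0.3277  0.1475  0.001 ] 0.008031506221880372 tilt -0.2990250589146995 3.1210623055933606 [50, 22, 30, 50, 13, 28]
rise rad 0.0943 [ 0.6692 -8.8406]
rise rad 0.0907 [-0.2566 -8.9337]
rise rad 0.0989 [-9.8206 -0.2558]
rise rad 0.0924 [-29.6506  18.583 ]
rise rad 0.0872 [ 18.1021 -25.8516]
rise rad 0.0752 [ 0.8876 -7.3855]
rise rad 0.0731 [-0.2528 -7.1584]
rise rad 0.0807 [-8.5332  0.2798]
rise rad 0.0768 [-28.7156  19.2549]
rise rad 0.0709 [ 17.7893 -23.881 ]
```

```bash
python3 -m creep '{"travel":[[0.14,0,0],[0.14,0,0],[0.14,0,0],[0.14,0,0],[0.14,0,0]],"turn":[0,0,0,0,0],"jaw":[1,1,1,1,1]}'; python3 shot.py w9; python3 -m creep '{"travel":[[-0.03,0,-0.04],[-0.03,0,-0.04],[-0.03,0,-0.04],[-0.03,0,-0.04]],"turn":[0,0,0,0],"jaw":[1,1,1,1]}'; python3 shot.py w10; python3 lsd.py w9 w10 w6 | cut -c1-110
python3 - <<'E'
from h import *
for n in ["w9","w10","w6","w5","w8"]:
    m=np.load(n+".npy",allow_pickle=True).item();v=np.load("fit.npy")
    out=[]
    for nm,y,z in(("deck",.125,.03),("deckbot",.125,0),("blkR",.15,.045),("blkRbot",.15,0),("blkL",.206,.045),("track",.178,.045)):
        out.append((nm,proj(m,S([.656,-.0455,.322],[.0,y,z]))[0].round(0)))
    for nm,y,z in(("panTop",.12,.105),("panBot",.12,.093),("inner",.112,.105)): out.append((nm,proj(m,S([.656,-.0455,.322],[.04,y,z]))[0].round(0)))
    print(n,out)
E
```

```text
time_s: 12.0
eef_pos: [0.633, 0.1483, 0.1597]
eef_rot: [0.001, 0.586, 0.811, 0.001]
wrist_force: [0.0, -1.3, -0.9]
finger_gap: 0.0855
grip_force: 0.0
time_s: 12.45
eef_pos: [0.6371, 0.1319, 0.1811]
eef_rot: [-0.001, 0.586, 0.811, -0.0]
wrist_force: [-0.6, -0.0, -0.0]
finger_gap: 0.0854
grip_force: 0.0
w9
[ 81.9 276.7 238.1 276.8] len 156 apparent tilt -0.07 deg  gain 0.36 slope -0.0031
[ 79.4 265.5 236.9 265.2] len 157 apparent tilt -0.36 deg  gain 0.33 slope -0.0048
[189.3 390.2 453.1 385.8] len 263 apparent tilt -1.23 deg  gain 0.60 slope -0.0168
[206.9 166.9 329.4 166.4] len 122 apparent tilt 0.53 deg  gain 0.08 slope -0.0017
[200.6  70.7 329.4  69.2] len 128 apparent tilt 1.12 deg  gain 0.15 slope -0.0053
[ 25.6 240.6 259.4 240.1] len 233 apparent tilt 0.14 deg  gain 0.27 slope -0.0020
[ 39.4 233.2 261.9 231.7] len 222 apparent tilt -0.69 deg  gain 0.25 slope -0.0056
[ 11.9 223.7 291.9 221.8] len 280 apparent tilt -0.57 deg  gain 0.22 slope -0.0048
[193.1 400.6 454.4 395.3] len 261 apparent tilt -1.49 deg  gain 0.61 slope -0.0204
[284.4 394.5 455.7 390.3] len 171 apparent tilt -1
[... 3369 characters left out ...]
1., 265.])), ('panTop', array([327., 386.])), ('panBot', array([327., 374.])), ('inner', array([327., 397.]))]
w5 [('deck', array([273., 229.])), ('deckbot', array([278., 220.])), ('blkR', array([269., 199.])), ('blkRbot', array([277., 190.])), ('blkL', array([266., 114.])), ('track', array([268., 158.])), ('panTop', array([329., 270.])), ('panBot', array([328., 263.])), ('inner', array([329., 283.]))]
w8 [('deck', array([263., 212.])), ('deckbot', array([269., 204.])), ('blkR', array([258., 176.])), ('blkRbot', array([267., 169.])), ('blkL', array([254.,  79.])), ('track', array([256., 129.])), ('panTop', array([324., 252.])), ('panBot', array([324., 245.])), ('inner', array([324., 268.]))]
```

Run:
```python
from lsd import *
for cam,n in(("scene","k2s"),("scene","scene0")):
    m=camera_model(cam);g=cv2.imread(f"pics/{n}.png",0)
    L=cv2.createLineSegmentDetector(cv2.LSD_REFINE_ADV).detect(g)[0][:,0]
    dx=m["R"]@np.array([np.cos(.322),np.sin(.322),0]);up=m["R"][:,2];print(n)
    for s in L:
        l=np.hypot(s[2]-s[0],s[3]-s[1]);c=(s[:2]+s[2:])/2
        if l<40 or not(190<c[0]<430 and 190<c[1]<385):continue
        r=und(m,s.reshape(2,2).astype(float));nn=np.cross(r[0],r[1]);nn/=np.linalg.norm(nn)
        if nn@up<0:nn=-nn
        t=np.degrees(np.arctan2(-(nn@dx),nn@up))
        if abs(t)<12:print(s.round(0),"tilt %.2f gain %.2f"%(t,nn@up))
```

```text
k2s
[333. 326. 264. 297.] tilt -0.97 gain 0.68
[251. 282. 365. 329.] tilt -0.85 gain 0.70
[417. 251. 330. 223.] tilt -0.63 gain 0.81
[219. 310. 366. 374.] tilt -0.06 gain 0.64
[352. 358. 255. 316.] tilt -0.20 gain 0.66
[366. 385. 260. 339.] tilt 0.17 gain 0.63
scene0
[356. 336. 242. 298.] tilt 4.93 gain 0.70
[250. 292. 365. 329.] tilt 5.14 gain 0.71
[416. 251. 331. 231.] tilt 5.44 gain 0.82
[315. 216. 353. 228.] tilt 0.24 gain 0.81
[219. 310. 366. 374.] tilt -0.06 gain 0.64
[352. 358. 252. 317.] tilt 1.06 gain 0.66
[366. 385. 259. 338.] tilt 0.16 gain 0.63
```

Both cameras agree. Relative to the deck, the pan's edge is about 0.9° past level, with its front high, so the knob goes back about 0.13 rad.

```bash
python3 -m creep '{"travel":[[-0.328,-0.341,0],[-0.328,-0.341,0],[-0.328,-0.341,0],[-0.328,-0.341,0],[-0.328,-0.341,0],[-0.328,-0.341,0],[-0.328,-0.341,0],[-0.328,-0.341,0]],"turn":[0.281,0.281,0.281,0.281,0.281,0.281,0.281,0.281],"jaw":[0.5,0.5,0.5,0.5,0.5,0.5,0.5,0.5]}' && python3 -m creep '{"travel":[[0,0,0],[0,0,0],[0,0,0],[0,0,0],[0,0,0],[0,0,0]],"turn":[0.09,0.09,0.09,0.09,0.09,0.09],"jaw":[0.5,0.5,0.5,0.5,0.5,0.5]}'; python3 -c "
from h import *
p,R=tool();print(p,R);d=np.array([.5042,-.1193,.0872])-p;print(d@R/.6, np.degrees(np.arctan2(R[1,1],R[0,1])))"
```

```text
time_s: 13.3
eef_pos: [0.5044, -0.1198, 0.1814]
eef_rot: [-0.001, 0.942, 0.335, -0.0]
wrist_force: [0.1, 0.8, 1.5]
finger_gap: 0.0427
grip_force: 0.0
time_s: 13.9
eef_pos: [0.505, -0.1188, 0.1816]
eef_rot: [-0.0, 0.998, 0.064, -0.0]
wrist_force: [0.6, -0.2, -0.0]
finger_gap: 0.0423
grip_force: 0.0
[ 0.505  -0.1188  0.1816] [[ 0.9918  0.1279 -0.0009]
 [ 0.1279 -0.9918  0.0005]
 [-0.0008 -0.0006 -1.    ]]
[-0.0013  0.0007  0.1574] -82.64946128998635
```

```bash
python3 -m creep '{"travel":[[0,0,0.08],[0,0,0.14],[0,0,0.157],[0,0,0.157],[0,0,0.157]],"turn":[0,0,0,0,0],"jaw":[0.5,0.5,0.5,0.5,0.5]}' && python3 -m creep '{"travel":[[0,0,0],[0,0,0],[0,0,0],[0,0,0],[0,0,0]],"turn":[0,0,0,0,0],"jaw":[0.1,0.1,0.1,0.1,0.1]}' 25 && python3 -m creep '{"travel":[[0,0,0],[0,0,0],[0,0,0],[0,0,0],[0,0,0]],"turn":[-0.012,-0.024,-0.024,-0.024,-0.024],"jaw":[0.1,0.1,0.1,0.1,0.1]}'
cat > scn.py <<'E'
from lsd import *
m=camera_model("scene");n=sys.argv[1];im=get_image("scene");cv2.imwrite(f"pics/{n}.png",im[:,:,::-1]);g=cv2.imread(f"pics/{n}.png",0)
L=cv2.createLineSegmentDetector(cv2.LSD_REFINE_ADV).detect(g)[0][:,0]
dx=m["R"]@np.array([np.cos(.322),np.sin(.322),0]);up=m["R"][:,2]
for s in L:
    l=np.hypot(s[2]-s[0],s[3]-s[1]);c=(s[:2]+s[2:])/2
    if l<40 or not(190<c[0]<430 and 190<c[1]<385):continue
    r=und(m,s.reshape(2,2).astype(float));nn=np.cross(r[0],r[1]);nn/=np.linalg.norm(nn);nn*=np.sign(nn@up)
    t=np.degrees(np.arctan2(-(nn@dx),nn@up))
    if abs(t)<12:print(s.round(0),"tilt %.2f gain %.2f"%(t,nn@up))
E
python3 scn.py k3
```

```text
time_s: 14.4
eef_pos: [0.5065, -0.1198, 0.0896]
eef_rot: [0.001, 0.998, 0.063, 0.001]
wrist_force: [0.0, -0.5, 0.9]
finger_gap: 0.0423
grip_force: 0.0
time_s: 14.9
eef_pos: [0.5066, -0.1185, 0.0903]
eef_rot: [-0.0, 0.998, 0.063, 0.001]
wrist_force: [-1.7, 4.9, 6.5]
finger_gap: 0.0187
grip_force: 24.6
time_s: 15.4
eef_pos: [0.507, -0.1181, 0.09]
eef_rot: [-0.001, 0.99, 0.138, 0.002]
wrist_force: [1.9, 7.8, 4.0]
finger_gap: 0.0177
grip_force: 25.2
[365. 339. 245. 290.] tilt -0.29 gain 0.69
[315. 216. 361. 230.] tilt 0.78 gain 0.81
[250. 283. 366. 330.] tilt -0.04 gain 0.70
[417. 251. 330. 224.] tilt 0.16 gain 0.81
[219. 310. 366. 374.] tilt -0.07 gain 0.64
[352. 358. 253. 316.] tilt 0.03 gain 0.66
[366. 385. 259. 338.] tilt 0.18 gain 0.63
```

Pan edges and deck edges now agree within about 0.1°. I release, and check with the wrist view on the way to the lock.

```bash
python3 -m creep '{"travel":[[0,0,0],[0,0,0],[0,0,0],[0,0,-0.08],[0,0,-0.155],[0,0,-0.155]],"turn":[0,0,0,0,0,0],"jaw":[0.5,0.5,0.5,0.5,0.5,0.5]}'; python3 -c "
from h import *
p,R=tool();print(p,R);d=np.array([.637,.132,.181])-p;print(d@R/.6, (np.degrees(np.arctan2(R[1,1],R[0,1]))-18.2)/360)"
```

```text
time_s: 16.05
eef_pos: [0.5093, -0.1214, 0.1883]
eef_rot: [0.004, 0.99, 0.137, 0.006]
wrist_force: [1.3, -0.5, -0.1]
finger_gap: 0.0427
grip_force: 0.0
[ 0.5093 -0.1214  0.1883] [[ 0.9621  0.2723  0.0121]
 [ 0.2724 -0.9622 -0.0063]
 [ 0.0099  0.0093 -0.9999]]
[ 0.3197 -0.3486  0.0121] -0.25665558443699943
```

```bash
python3 -m creep '{"travel":[[0.32,-0.349,0.01],[0.32,-0.349,0.01],[0.32,-0.349,0.01],[0.32,-0.349,0.01],[0.32,-0.349,0.01],[0.32,-0.349,0.01],[0.32,-0.349,0.01],[0.32,-0.349,0.01]],"turn":[-0.257,-0.257,-0.257,-0.257,-0.257,-0.257,-0.257,-0.257],"jaw":[1,1,1,1,1,1,1,1]}' && python3 -m creep '{"travel":[[0,0,0],[0,0,0],[0,0,0],[0,0,0],[0,0,0],[0,0,0]],"turn":[-0.066,-0.066,-0.066,-0.066,-0.066,-0.066],"jaw":[1,1,1,1,1,1]}'; python3 shot.py w11; python3 lsd.py w11 | cut -c1-110;python3 scn.py k4;  python3 -c "
from h import *
p,R=tool();print(p,R)"
```

```text
time_s: 16.85
eef_pos: [0.633, 0.1357, 0.1742]
eef_rot: [-0.0, 0.737, 0.676, -0.0]
wrist_force: [-1.0, -0.7, -0.1]
finger_gap: 0.0852
grip_force: 0.0
time_s: 17.45
eef_pos: [0.6329, 0.1344, 0.1748]
eef_rot: [-0.0, 0.586, 0.81, -0.0]
wrist_force: [-0.3, -0.6, 0.0]
finger_gap: 0.0857
grip_force: 0.0
w11
[ 99.4 249.9 249.4 249.1] len 149 apparent tilt -0.60 deg  gain 0.29 slope -0.0065
[ 98.1 238.9 248.1 238. ] len 150 apparent tilt -0.54 deg  gain 0.26 slope -0.0060
[199.4 376.6 446.9 374.9] len 247 apparent tilt -0.39 deg  gain 0.57 slope -0.0070
[206.9 353.  436.9 351.4] len 230 apparent tilt -0.44 deg  gain 0.52 slope -0.0071
[211.9  54.6 335.6  52.8] len 123 apparent tilt 1.13 deg  gain 0.18 slope -0.0084
[ 45.6 215.3 208.1 213.9] len 162 apparent tilt -0.36 deg  gain 0.20 slope -0.0049
[218.1 148.2 335.6 146.7] len 117 apparent tilt -10.08 deg  gain 0.03 slope -0.0101
[ 59.3 208.7 220.6 207.4] len 161 apparent tilt -0.07 deg  gain 0.18 slope -0.0039
[ 31.9 200.2 300.6 197. ] len 268 apparent tilt -1.19 deg  gain 0.16 slope -0.0070
[ 86.8 274.4 159.4 272.4] len 72 apparent tilt -4.82 deg  gain 0.33 slope -0.0315
[206.9 300.7 303.1 300.3] len 96 apparent tilt -0.48 deg  gain 0.41 slope -0.0067
[308.1 300.  394.4 299.3] len 86 apparent tilt -0.48 deg  gain 0.41 slope -0.0067
[361. 336. 249. 291.] tilt 0.09 gain 0.69
[250. 283. 367. 330.] tilt -0.10 gain 0.70
[417. 251. 330. 224.] tilt 0.34 gain 0.81
[219. 310. 366. 374.] tilt -0.07 gain 0.64
[352. 358. 253. 316.] tilt 0.02 gain 0.66
[366. 385. 258. 338.] tilt 0.17 gain 0.63
[0.6329 0.1345 0.175 ] [[-0.3133  0.9497 -0.    ]
 [ 0.9497  0.3133 -0.    ]
 [ 0.     -0.0001 -1.    ]]
```

The pan is level within about 0.1° in both cameras. Now the lock.

Run:
```python
from lsd import *
m=np.load("w4.npy",allow_pickle=True).item();g=cv2.imread("pics/w4.png",0)
M=(g[200:290,290:370]<60).astype(np.uint8);n,l,st,c=cv2.connectedComponentsWithStats(M);i=1+np.argmax(st[1:,4]);print(st[i],c[i]+[290,200])
# grip top: dark columns/rows extents below the slot
x,y,w,h,a=st[i];mm=l==i;cols=mm.sum(0);print(cols)
rows=mm[:, :x+w];print(y+200,y+h+200)
for uv in ([327,247],[327,264]):print(uv,unproj(m,np.array([uv],float),np.array([0,0,1.]),.1))
print("model",S([.656,-.0455,.322],[-.122,.178,.1]))
for x in (-.13,-.122,-.115):
    b=np.array([[x+a,.178+b,.1] for a in(-.01,.01) for b in(-.014,.014)]);print(x,proj(m,S([.656,-.0455,.322],b)).round(0).tolist())
p,R=tool();print(p)
```

```text
[  22   20   35   45 1256] [327.4283 241.2627]
[ 0  0  0  0  0  0  0  0  0  0  0  0  0  0  0  0  0  0  0  0  0  0  6 38
 40 39 41 41 41 44 43 44 43 44 42 42 42 42 43 43 43 43 44 44 43 42 41 40
 41 40 40 36 16 10  8  6  1  0  0  0  0  0  0  0  0  0  0  0  0  0  0  0
  0  0  0  0  0  0  0  0]
220 265
[327, 247] [[0.4834 0.089  0.1   ]]
[327, 264] [[0.4866 0.0794 0.1   ]]
model [[0.4839 0.0847 0.1   ]]
-0.13 [[294.0, 277.0], [293.0, 230.0], [329.0, 277.0], [329.0, 230.0]]
-0.122 [[308.0, 277.0], [307.0, 230.0], [343.0, 277.0], [344.0, 230.0]]
-0.115 [[320.0, 277.0], [320.0, 230.0], [355.0, 277.0], [356.0, 230.0]]
[0.6329 0.1345 0.175 ]
```

```bash
python3 -m creep '{"travel":[[0,-0.261,0],[0,-0.261,0],[0,-0.261,0],[0,-0.261,0],[0,-0.261,0],[0,-0.261,0]],"turn":[0,0,0,0,0,0],"jaw":[0.7,0.7,0.7,0.7,0.7,0.7]}' && python3 -m creep '{"travel":[[0,0,0.08],[0,0,0.13],[0,0,0.152],[0,0,0.152],[0,0,0.152]],"turn":[0,0,0,0,0],"jaw":[0.7,0.7,0.7,0.7,0.7]}' && python3 -m creep '{"travel":[[0,0,0],[0,0,0],[0,0,0],[0,0,0],[0,0,0],[0,0,0]],"turn":[0,0,0,0,0,0],"jaw":[0.05,0.05,0.05,0.05,0.05,0.05]}' 25
```

```text
time_s: 18.15
eef_pos: [0.4861, 0.0853, 0.1762]
eef_rot: [0.001, 0.586, 0.811, 0.001]
wrist_force: [0.2, 0.7, -0.1]
finger_gap: 0.0595
grip_force: 0.0
time_s: 18.65
eef_pos: [0.4861, 0.0853, 0.0851]
eef_rot: [0.001, 0.585, 0.811, 0.001]
wrist_force: [0.8, 0.2, 0.5]
finger_gap: 0.0599
grip_force: 0.0
time_s: 19.25
eef_pos: [0.4853, 0.0852, 0.0851]
eef_rot: [0.001, 0.585, 0.811, 0.001]
wrist_force: [-0.5, 0.8, 6.4]
finger_gap: 0.0191
grip_force: 29.4
```

```bash
python3 -m creep '{"travel":[[0,0.04,0],[0,0.08,0],[0,0.12,0],[0,0.14,0],[0,0.14,0],[0,0.14,0]],"turn":[0,0,0,0,0,0],"jaw":[0.05,0.05,0.05,0.05,0.05,0.05]}' && python3 -m creep '{"travel":[[0,0.008,0],[0,0.016,0],[0,0.02,0],[0,0.02,0],[0,0.02,0]],"turn":[0,0,0,0,0],"jaw":[0.05,0.05,0.05,0.05,0.05]}'
```

```text
time_s: 19.85
eef_pos: [0.5654, 0.1121, 0.085]
eef_rot: [0.001, 0.585, 0.811, 0.001]
wrist_force: [1.8, 2.3, 4.6]
finger_gap: 0.0198
grip_force: 29.5
time_s: 20.35
eef_pos: [0.5759, 0.1156, 0.085]
eef_rot: [0.001, 0.585, 0.811, 0.001]
wrist_force: [-0.3, 1.2, 6.1]
finger_gap: 0.0196
grip_force: 29.6
```

```bash
python3 -m creep '{"travel":[[0,0.004,0],[0,0.008,0],[0,0.012,0],[0,0.012,0]],"turn":[0,0,0,0],"jaw":[0.05,0.05,0.05,0.05]}'
```

```text
time_s: 20.75
eef_pos: [0.5798, 0.1169, 0.085]
eef_rot: [-0.002, 0.585, 0.811, -0.003]
wrist_force: [-12.4, -3.8, 16.8]
finger_gap: 0.0197
grip_force: 31.1
```

```bash
python3 -m creep '{"travel":[[0,0.003,0],[0,0.005,0],[0,0.005,0]],"turn":[0,0,0],"jaw":[0.05,0.05,0.05]}'; python3 -m creep '{"travel":[[0,0,0],[0,0,0],[0,0,0],[0,0,0]],"turn":[0,0,0,0],"jaw":[0.7,0.7,0.7,0.7]}'; python3 -m creep '{"travel":[[0,0,-0.08],[0,0,-0.16],[0,0,-0.25],[0,0,-0.25],[0,0,-0.25],[0,0,-0.25]],"turn":[0,0,0,0,0,0],"jaw":[0.7,0.7,0.7,0.7,0.7,0.7]}'
```

```text
time_s: 21.05
eef_pos: [0.5801, 0.1171, 0.0849]
eef_rot: [-0.004, 0.585, 0.811, -0.005]
wrist_force: [-23.7, -7.8, 25.9]
finger_gap: 0.0196
grip_force: 32.3
time_s: 21.45
eef_pos: [0.585, 0.1187, 0.0836]
eef_rot: [-0.0, 0.585, 0.811, -0.0]
wrist_force: [-0.1, -0.9, -0.2]
finger_gap: 0.0597
grip_force: 0.0
time_s: 22.05
eef_pos: [0.5843, 0.1187, 0.232]
eef_rot: [-0.001, 0.585, 0.811, -0.001]
wrist_force: [0.2, -0.1, 0.6]
finger_gap: 0.0599
grip_force: 0.0
```

The lock hit a hard stop with 25 N on it and moved no further. I confirm the pan and the lock before handing in.

```bash
python3 scn.py k5
python3 - <<'E'
from lsd import *
m=camera_model("top");get_image("top");r=cut_out("top","lock_top")
for d in r[:2]:
    v,u=np.nonzero(d["region"]);c=np.array([u.mean(),v.mean()]);xs=np.arange(-.14,.0,.001)
    print(d["score"],c,xs[np.argmin([np.hypot(*(proj(m,S([.656,-.0455,.322],[x,.178,.082]))[0]-c)) for x in xs])])
for n in("label_roll","scraper"):
    for d in cut_out("top",n)[:1]:print(n,d["extent"])
E
```

```text
[361. 336. 249. 291.] tilt 0.09 gain 0.69
[250. 283. 365. 329.] tilt -0.06 gain 0.70
[417. 252. 357. 232.] tilt -0.72 gain 0.81
[219. 310. 366. 374.] tilt -0.06 gain 0.64
[352. 358. 254. 316.] tilt -0.01 gain 0.66
[366. 385. 260. 339.] tilt 0.18 gain 0.63
0.61 [235.4356 257.4908] -0.02399999999999991
label_roll [427.4, 229.9, 487.1, 286.1]
scraper [168.8, 246.4, 188.7, 281.2]
```

```bash
python3 -c "
from cell import *
print(close_job())"
```

```text
the job is handed in; nothing more can be done
None
```

The pan is level to within about 0.1° by camera measurement, the lock grip is against its rear stop, and I did not touch the label roll or the scraper; the job was handed in after about 22 s of robot time.

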